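# Set the slide viewer's dimmer to the marked level

## Task

Turn up the light of the slide viewer, the flat white light box with two glass slides on its screen: slide the grip of its dimmer along the track until it stands level with the small pointer clip beside that track, then let go. Leave the pointer clip where it is, and leave the speed slider of the stirrer (the squat grey box with a beaker on it) as it is set.

Things in the scene. Friction and masses are not known exactly. Their poses are not given: they have to be found in the camera images.
- viewer: slide viewer: white light box 170 (x) by 250 (y) by 30 mm high, fixed to the worktop; origin at the centre of its underside. Its dimmer track runs along y near the front edge, 55 mm to -x of the origin, y = -70 to +70 mm; the screen with two glass slides lies on the +x side.
- dimmer_grip (a point): centre of the dimmer's slider grip: upright black block 24 mm (x, across the track) by 18 mm (y, along it) by 40 mm tall, this point half-way up, 20 mm above the viewer's flat top. Axes as the viewer's. It starts near the +y end of its 140 mm track and must slide towards -y; it moves with 1 to 3 N and stays where it is left.
- pointer (a point): small dark pointer clip that marks the wanted level: flat plate 18 (x) by 12 (y) by 5 mm high lying on the viewer's top between track and screen, tip towards the track. This point is in its middle in y, 16 mm to +x of the track's centre line, 2.5 mm above the viewer's top. Axes as the viewer's. Held stiffly; 8 N along y would shift it.
- speed_grip (a point): centre of the slider grip of the magnetic stirrer, a look-alike of the dimmer's grip (24 by 18 by 40 mm), on a squat grey box 170 by 150 by 45 mm high with a round white plate that carries a beaker; not to be moved.

How it is judged (in metres and radians):
At the end, for the whole second after the job is handed in: The dimmer's grip stands level with the pointer clip: along the track their centres are less than 10 mm apart, and the grip has been let go (y of dimmer_grip in the frame of pointer between -0.01 and 0.01 m); the robot touches nothing.
It fails at once if the pointer clip was shifted by more than 6 mm (distance of pointer from where it was at the start of the episode above 0.006 m).
It fails at once if the stirrer's speed slider was shifted by more than 8 mm (distance of speed_grip from where it was at the start of the episode above 0.008 m).
It also fails if it takes over 29 s, if anything falls off the work surface, if the arm or the gripper's body presses on something with over 40 N, if the wrist force passes 120 N, or if a joint passes its speed limit or range.

## Robot

A 6-joint arm with a two-finger parallel gripper is mounted at the origin on a cart in front of the work surface, level with it; the furniture and walls round the work are solid. World frame = base frame: x ahead of the robot, y to its left, z up, the work surface at z = 0. Lengths are in mm, angles in rad, forces in N, time in s.
With the tool pointing down it reaches from about 275 to 825 mm from the base axis. Payload 5.2 kg.
Tool frame: the origin (TCP) lies at the very end of the fingers, on their centre line; the grasp point (between the pads) lies 19 mm behind it; z points along the fingers, y is the direction in which the jaws open and shut (so a half turn about z gives the same grasp; the last joint's range is limited). The gripper opens to 93 mm and grips with 3 to 60 N. Pads are 15 mm wide; open, the fingers measure 128 mm over their backs; the gripper's body (75 mm by 188 mm) begins 65 mm behind the grasp point.
Start: joints at [-1.415, 0.259, 1.535, -0, 1.348, -0.203], TCP at [193.154, -514.972, 218.653] pointing down, gripper open.
Joint ranges: [-3.14, 3.14], [-0.91, 2.08], [0.19, 2.58], [-1.22, 4.36], [0.22, 2.71], [-3.12, 3.12]. Speed limits (rad/s): [2.57, 2.57, 3.14, 3.14, 3.14, 3.14].

## Interface

Orientations are given as [roll, pitch, yaw] about the fixed x, y, z axes, in that order (R = Rz(yaw) Ry(pitch) Rx(roll)).
In Python, from bench import robot gives the robot as it stands. The module is installed in compiled form; this text tells all that it offers. Calls block until the motion is done:
- robot.move_ptp(position, orientation): joint-space move of the TCP to a pose.
- robot.move_linear(position, ori=None, speed=150, f_stop=None): straight line of the TCP; ori=None keeps the orientation; speed is the mean speed in mm/s. With f_stop (N) it stops when the force on the tool has changed by that much, and returns True; else False.
- robot.move_j(angles): joint-space move.
- robot.move_gripper(opening): opening from 0.0 (shut) to 1.0 (fully open); the grip force is fixed at half the most; returns when the fingers have stopped.
- robot.sleep(seconds).
- robot.inverse_kinematics(position, orientation): joint angles nearest the present ones, or None.
- robot.get_image(name): name is "scene" or "top"; returns a dict with "img" (420x560x3 uint8, blue, green, red), "fovy" (degrees; the focal length in pixels is half the picture's height over the tangent of half this angle, whatever the lens; pixels are square), "cx", "cy" (the principal point, pixels), "k1" (the pictures are not rectified: a ray, as slopes to the right and down, at radius r is drawn at 1 + k1 r^2 times it, then the intrinsics apply), "eye" and "orientation" of the camera in the world. Camera axes: x right, y down, z forward; pixel columns grow to the right and rows downward; lengths in mm; the calibration is good to about 2 mm. A picture is of the moment at which its call begins. There is no depth.
A pose or a line that the arm cannot do raises robot.MotionError and nothing moves.
- robot.hand_in(): hands the job in, once; it reports no verdict.
Readings, each from a call of its own:
- robot.current_t(): time.
- robot.current_qpos(): joint angles.
- robot.current_joint_vel(): joint speeds.
- robot.current_joint_efforts(): joint torques, N m.
- robot.current_tcp_pos(): TCP position.
- robot.current_eef_rot(): TCP orientation.
- robot.current_contact_force(): force on the tool from outside, world axes, zero at the start.
- robot.current_ft_torque(): the same for the moment, N m.
- robot.current_gripper_width(): opening from 0.0 (shut) to 1.0 (fully open).
Only numpy, scipy, OpenCV 4.12 (cv2) and the standard library are available. Lean on these libraries where they do the work, as an engineer would, in place of code of your own. Each camera call takes 0.05 s, during which the arm holds its last target. There are 200 camera calls.

## Working session

There is one attempt and no reset: what is moved stays moved. The work goes in short steps, each a Python script; the robot and the scene stay as the last script left them, time stands still between calls to the robot, and variables do not carry over. Pictures are saved under pics/ and viewed, about 8 in all and at most 12, crops included, and the job is handed in when it is done.

```bash
mkdir -p pics; cat > h.py <<'E'
import numpy as np, cv2
from scipy.spatial.transform import Rotation as R
from bench import robot
def cam(d):
    h=d["img"].shape[0]; f=h/2/np.tan(np.radians(d["fovy"])/2)
    o=np.array(d["orientation"],float)
    M=R.from_euler('xyz',o).as_matrix() if o.size==3 else o
    return f,M,np.array(d["eye"],float)
def ray(d,u,v):
    f,M,e=cam(d); K=np.array([[f,0,d["cx"]],[0,f,d["cy"]],[0,0,1]])
    p=np.array([(u-d["cx"])/f,(v-d["cy"])/f]); q=p.copy()
    for _ in range(30): q=p/(1+d["k1"]*(q@q))
    return e,M@np.array([q[0],q[1],1])
def onz(d,u,v,z):
    e,r=ray(d,u,v); return e+r*(z-e[2])/r[2]
def proj(d,P):
    f,M,e=cam(d); c=M.T@(np.array(P,float)-e); q=c[:2]/c[2]; q=q*(1+d["k1"]*(q@q))
    return q*f+[d["cx"],d["cy"]]
E
python3 - <<'E'
from h import *
import pickle
for n in("scene","top"):
    d=robot.get_image(n); pickle.dump(d,open(n+".pkl","wb")); cv2.imwrite(f"pics/{n}0.png",d["img"])
    print(n,{k:v for k,v in d.items() if k!="img"})
print(robot.current_eef_rot(),robot.current_t())
E
```

```text
scene {'fovy': 42.06219862816328, 'cx': 276.6164617139209, 'cy': 207.9339237677657, 'k1': -0.07150224461625687, 'eye': array([-171.6564283 ,  429.61277147,  793.2504784 ]), 'orientation': array([-2.33198453,  0.01054745, -2.02153792])}
top {'fovy': 49.73306955018431, 'cx': 283.7760060792283, 'cy': 209.39453915360698, 'k1': 0.022581781809442075, 'eye': array([349.77856317, 130.75095433, 958.36882566]), 'orientation': array([-2.97243169e+00, -1.82312545e-03, -1.56481819e+00])}
[-3.13998925e+00 -3.33202189e-04  3.58748723e-01] 0.1
```

View pics/scene0.png

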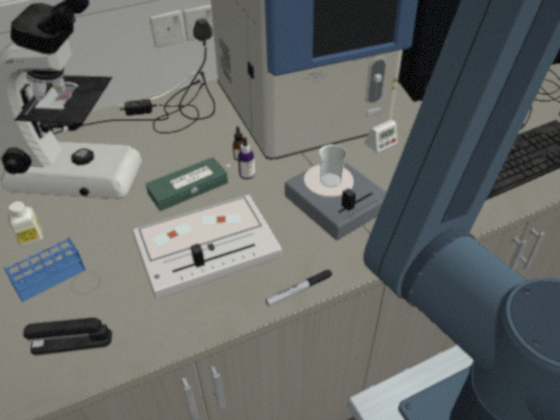

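View pics/top0.png

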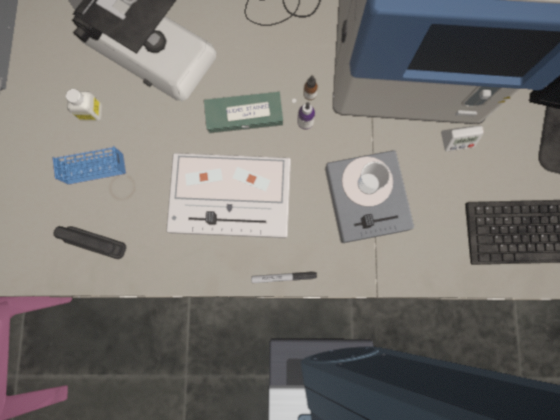

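The top view shows the viewer box at about (168–291, 155–237), with the dimmer grip near (211,217) and the pointer near (229,208). The stirrer's grip is at (368,221). I'll enlarge these.

```bash
python3 - <<'E'
import cv2
t=cv2.imread("pics/top0.png")[150:245,160:300]; s=cv2.imread("pics/scene0.png")[190:300,125:290]
a=cv2.resize(t,None,fx=5,fy=5,interpolation=cv2.INTER_CUBIC); b=cv2.resize(s,None,fx=4.5,fy=4.5,interpolation=cv2.INTER_CUBIC)
cv2.imwrite("pics/t1.png",a);cv2.imwrite("pics/s1.png",b)
E
```

```text
(no output)
```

View pics/t1.png

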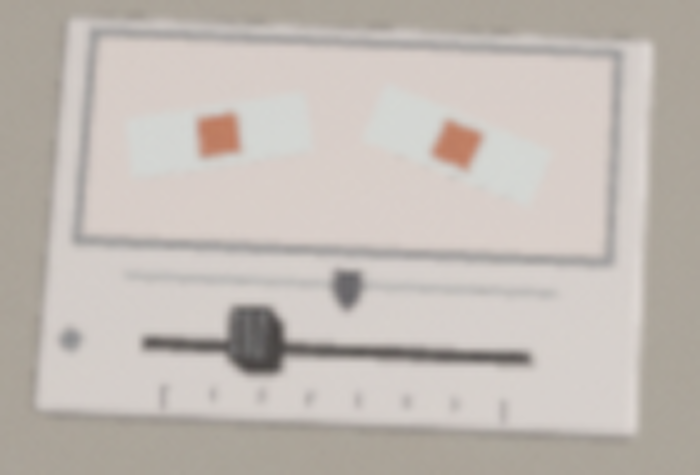

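View pics/s1.png

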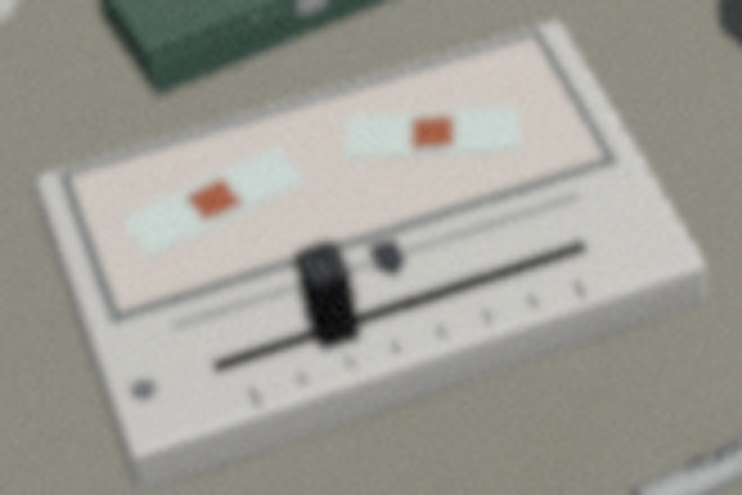

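Enlarged, the top view gives track ends (143,343) and (532,358), the pointer middle about (347,289), and the grip over (228–283, 305–373). In the scene crop the track ends are (217,366) and (583,246), the pointer (388,257), and the grip's top about (322,258).

```bash
python3 - <<'E'
from h import *
import pickle
t=pickle.load(open("top.pkl","rb")); s=pickle.load(open("scene.pkl","rb"))
T=lambda u,v,z:onz(t,(u+.5)/5-.5+160,(v+.5)/5-.5+150,z)
S=lambda u,v,z:onz(s,(u+.5)/4.5-.5+125,(v+.5)/4.5-.5+190,z)
for n,F,a,b,p,g,gb,c in(("top",T,(143,343),(532,358),(347,289),(251,328),(257,347),[(70,18),(653,40),(637,435),(37,408)]),("scene",S,(217,366),(583,246),(388,257),(322,256),(333,335),[(40,178),(558,20),(705,268),(138,458)])):
    A,B,P=F(*a,30),F(*b,30),F(*p,32); d=(A-B)/np.linalg.norm(A-B)
    print(n,A.round(1),B.round(1),np.linalg.norm(A-B).round(1),"yaw",np.arctan2(-d[0],d[1]).round(4))
    G=F(*g,70); C=(A+B)/2
    print(" ptr",P.round(1),"s",((P-C)@d).round(1),"grip top",G.round(1),"s",((G-C)@d).round(1))
    print(" corners",[F(*q,30)[:2].round(1) for q in c])
# predicted grip outline check
A,B=T(143,343,30),T(532,358,30);
E
```

```text
top [488.6 327.6  30. ] [483.3 166.6  30. ] 161.1 yaw -0.0328
 ptr [511.5 243.7  32. ] s -2.6 grip top [488.9 276.7  70. ] s 29.6
 corners [array([627.7, 364.2]), array([619.8, 117.1]), array([451.6, 123. ]), array([461.3, 370. ])]
scene [487.6 329.1  30. ] [482.1 169.5  30. ] 159.7 yaw -0.0347
 ptr [510.9 246.   32. ] s -2.3 grip top [489.1 278.7  70. ] s 29.6
 corners [array([623.8, 365.8]), array([616.7, 121.8]), array([448.1, 128.9]), array([456.6, 371.7])]
```

Both views agree that the grip sits about 32 mm to +y of the pointer. I'll grip it with the jaws along the track, slide it, release, and look again. The arm goes there through a retracted waypoint, clear of the beaker and the centrifuge-like box.

```bash
python3 - <<'E'
from h import *
yaw=-0.034; d=np.array([-np.sin(yaw),np.cos(yaw),0])
g=np.array([486.5,277.7,0]); O=[np.pi,0,yaw]
up=g+[0,0,150]; dn=g+[0,0,43]
print(robot.inverse_kinematics(up,O), robot.inverse_kinematics(up,[np.pi,0,yaw+np.pi]))
robot.move_ptp([420,-60,270],[np.pi,0,0.2])
robot.move_ptp(up,O); robot.move_gripper(0.6)
print(robot.current_t(),robot.current_tcp_pos(),robot.current_qpos())
print(robot.move_linear(dn,speed=100,f_stop=8), robot.current_tcp_pos())
robot.move_gripper(0.0)
p=robot.current_tcp_pos();print("gripped",p,robot.current_gripper_width()*93,robot.current_contact_force(),robot.current_t())
im=robot.get_image("scene");b=im["img"]
cv2.imwrite("pics/s2.png",cv2.resize(b[100:310,80:330],None,fx=2.8,fy=2.8,interpolation=cv2.INTER_CUBIC))
E
```

```text
[ 3.19573955e-01  3.31301994e-01  1.60961162e+00 -4.44089210e-16
  1.20067904e+00  1.92437028e+00] [ 0.31957395  0.33130199  1.60961162  0.          1.20067904 -1.21722237]
4.1 [486.44612305 277.76119563 149.97700352] [3.19688259e-01 3.31335282e-01 1.60962419e+00 3.58480535e-05
 1.20070524e+00 1.92437110e+00]
False [487.03515304 277.89101069  43.62195451]
gripped [486.50423549 277.76922271  43.05797051] 17.53132170276325 [0.52556539 0.21285818 1.168712  ] 6.0
```

View pics/s2.png

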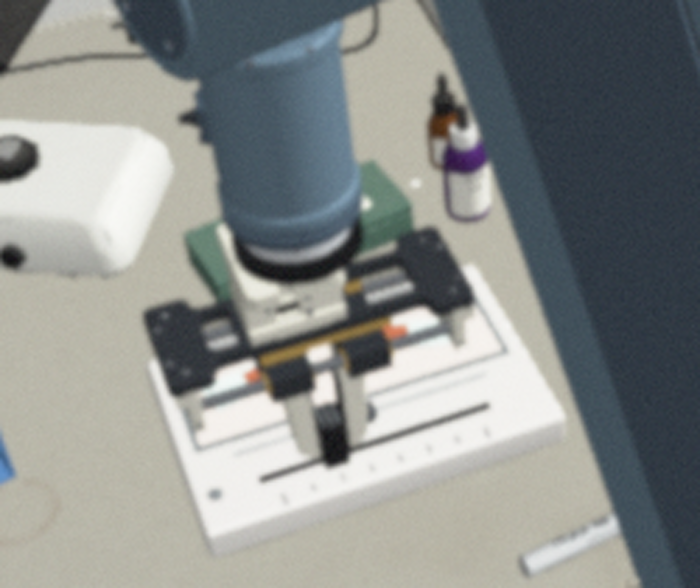

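The grip stands between the fingers at about (333,430), and the measured width of 17.5 mm matches it. Now I'll slide it, release, rise and look.

```bash
python3 - <<'E'
from h import *
import pickle
yaw=-0.034; d=np.array([-np.sin(yaw),np.cos(yaw),0])
p=np.array([486.5,277.77,43.0])
q=p-32.2*d
print(robot.move_linear(q,speed=40,f_stop=30),robot.current_tcp_pos(),robot.current_contact_force())
robot.move_gripper(0.4)
robot.move_linear(q+[0,0,130],speed=120)
robot.move_ptp([380,40,270],[np.pi,0,yaw])
print(robot.current_t())
for n,sl in(("scene",(slice(190,300),slice(125,290))),("top",(slice(150,245),slice(160,300)))):
    im=robot.get_image(n); pickle.dump(im,open(n+"3.pkl","wb"))
    cv2.imwrite(f"pics/{n}3.png",cv2.resize(im["img"][sl],None,fx=4.5 if n=="scene" else 5,fy=4.5 if n=="scene" else 5,interpolation=cv2.INTER_CUBIC))
E
```

```text
False [485.34744229 245.11118378  43.04959372] [-1.38963388 -1.94475317  3.1337379 ]
9.775
```

View pics/scene3.png

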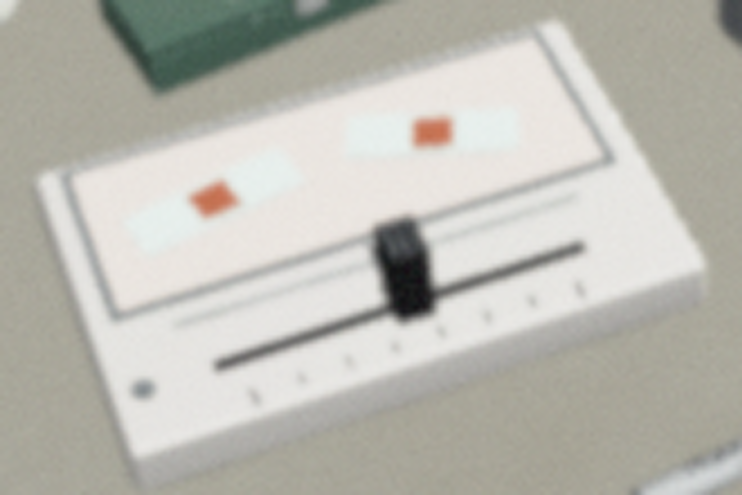

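View pics/top3.png

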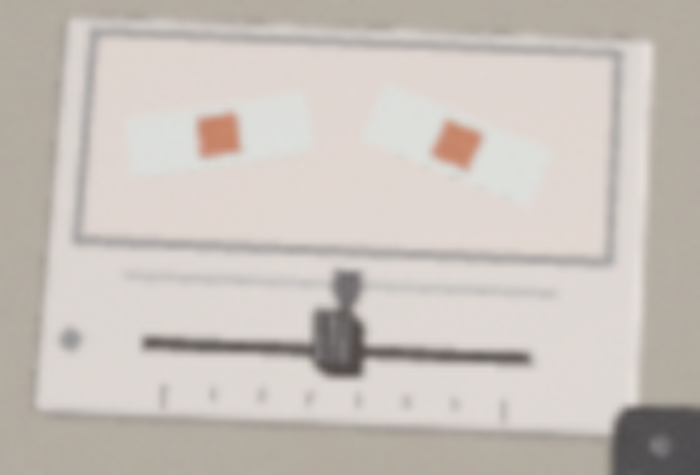

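In the top view the grip covers x 315–363, next to the pointer, which is unmoved at (347,289). In the scene view the grip's top is at about (399,233). A number check follows.

```bash
python3 - <<'E'
from h import *
import pickle
t=pickle.load(open("top3.pkl","rb")); s=pickle.load(open("scene3.pkl","rb"))
T=lambda u,v,z:onz(t,(u+.5)/5-.5+160,(v+.5)/5-.5+150,z)
S=lambda u,v,z:onz(s,(u+.5)/4.5-.5+125,(v+.5)/4.5-.5+190,z)
d=np.array([np.sin(.034),np.cos(.034),0]); f=lambda a,b:round(float((a-b)@d),1)
P=T(347,289,32)
print("top: +y top edge-9",f(T(315,332,70),P)-9,"-y base edge+9",f(T(363,352,30),P)+9)
print("scene top centre",f(S(399,233,70),S(388,257,32)))
E
```

```text
top: +y top edge-9 -2.2 -y base edge+9 1.0
scene top centre -0.3
```

The estimates are within about 2 mm of level, so I'm handing in.

```bash
python3 -c "
from h import *
print(robot.current_t(),robot.current_contact_force()); robot.hand_in()"
```

```text
9.875 [ 0.35820502  0.99904053 -0.05328209]
the job is handed in; nothing more can be done
```

I slid the dimmer grip about 32 mm towards -y until it stood level with the pointer clip, let go, moved the arm clear and handed in at about 9.9 s.

- **Level with the pointer:** the last pictures put the grip between −2.2 and +1.0 mm from the pointer along the track, against a 10 mm limit. The three estimates spread by about 3 mm, in line with the roughly 2 mm calibration error.
- **Pointer clip:** it looked unmoved in the last top picture. In the last scene picture the grip hides it.
- **Stirrer's speed slider:** the arm never went down near it, but I did not check it again in a picture afterwards.
- **Forces:** all readings taken after gripping were below 4 N. The arm was touching nothing at hand-in.

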